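# Load the washed spatula into the sterilising cassette and close its hold-down bar

### The arm

A 6-joint arm with a two-finger parallel gripper is mounted at the origin on a cart in front of the work surface, level with it; the furniture and walls round the work are solid. World frame = base frame: x ahead of the robot, y to its left, z up, the work surface at z = 0. Lengths are in m, angles in rad, forces in N, time in s.
With the tool pointing down it reaches from about 0.375 to 0.975 m from the base axis. Payload 3.8 kg.
Tool frame: the origin (TCP) lies on the mounting face of the last link; the fingertips stand 173 mm ahead of it and the grasp point (between the pads) lies 155 mm ahead of it (bot.hold_point_z is the distance from the TCP to the grasp point, in m); z points along the fingers, y is the line along which they close (so a half turn about z gives the same grasp; the last joint's range is limited). The gripper opens to 85 mm and grips with 20 to 120 N. Pads are 22 mm wide; open, the fingers measure 114 mm over their backs; the gripper's body (76 mm by 85 mm) begins 54 mm behind the grasp point. The pads swing forward as they close: fully open they stand 13 mm farther back than shut.
Start: joints at [1.217, 0.264, 1.604, -0, 1.274, -0.037], TCP at [0.21, 0.641, 0.405] pointing down, gripper open.
Joint ranges: [-2.63, 2.63], [-0.94, 2.18], [0.31, 2.57], [-1.31, 4.45], [0, 2.66], [-2.55, 2.55]. Speed limits (rad/s): [2.57, 2.57, 3.14, 3.14, 3.14, 3.14].

### API

Orientations are given as a rotation vector (axis times angle).
In Python, from workcell import bot, optics gives the robot as it stands.
- The arm moves only by the shell command python3 -m jog 'ROWS' [OPENING] [FORCE]. ROWS is JSON, a list of rows, each an object of numbers: "dx", "dy", "dz": the shift along the tool's x, y, z in mm; "ax", "ay", "az": the turn, a rotation vector about the tool's x, y, z in degrees. A call has 1 to 20 rows; each row shifts and turns the commanded pose from where the row before left it, along the tool's axes as they then stand; what a row does not reach is not made up. A row lasts 1/12 s, in which the tool goes at most 41.7 mm and 7.16 degrees, less where a joint would pass 70% of its speed; a pose out of reach is approached as far as the arm can. A call with a gripper value outside its range is refused whole. OPENING is the opening, from 0 (shut) to 1 (fully open), set as the call begins (- or left out, the last holds). The fingers move at their own pace and stop on an object; FORCE is the grip in N (left out, the last holds). Time passes only in rows, so rows that do not move let the fingers close. It gives the time, the measured TCP pose, the force, the opening and the grip force at its end, in the units of the state.
- bot.read_state(): the state, without advancing time (a new reading comes with each control period).
- optics.read_camera(name): name is "scene" or "top"; returns a dict with "img" (420x560x3 uint8, red, green, blue), "vertical_fov" (degrees; the focal length in pixels is half the picture's height over the tangent of half this angle, whatever the lens; pixels are square), "cx", "cy" (the principal point, pixels), "k1" (the pictures are not rectified: a ray, as slopes to the right and down, at radius r is drawn at 1 + k1 r^2 times it, then the intrinsics apply), "R" (3x3) and "t" (3): a world point X has camera coordinates R X + t. Camera axes: x right, y down, z forward; pixel columns grow to the right and rows downward; lengths in m; the calibration is good to about 2 mm. A picture is of the moment at which its call begins. There is no depth.
- bot.finish_job(): hands the job in; it is judged then, once.
The state is a dict: "time": time; "q": joint angles; "joint_vel": joint speeds; "joint_torque": joint torques, N m; "tool_pos": TCP position; "tcp_rot": TCP orientation; "wrist_force": force on the tool from outside, world axes, zero at the start; "torque": the same for the moment, N m; "width": opening from 0.0 (shut) to 1.0 (fully open); "grip_force": force on a finger pad.
Only numpy, scipy, OpenCV 4.12 (cv2) and the standard library are available. Lean on these libraries where they do the work, as an engineer would, in place of code of your own. Each camera call takes 0.05 s, during which the arm holds its last target. There are 200 camera calls.

### The job

The washed ointment spatula with the green handle stands on edge in the white drip stand. Slide it edgewise into the one empty slot of the steel sterilising cassette, its handle in the wide slot of the near comb and its blade in the narrow slot of the far comb as the other spatulas lie, gently and without forcing it until it seats fully on both combs, with neither end sticking out past the tray. Then swing the cassette's hold-down bar over the spatulas until it is fully closed, and leave the other spatulas and the vials and tape around in their places.

Things in the scene. Friction and masses are not known exactly. Their poses are not given: they have to be found in the camera images.
- green_spatula: flat ointment spatula, green handle, 164 mm long, about 60 g, standing on edge. Origin: where handle meets blade, mid-width, mid-thickness. x runs to the blade tip (+84 mm; butt of the handle at -80 mm), y across its thickness, z (up) across its width. Handle 18 mm wide (9 mm each way from the origin), 8 mm thick; steel blade 20 mm wide, 3 mm thick, lower edge 10 mm below the origin
- green_grip (a point): point on the green spatula's handle, 12 mm behind its origin (towards the butt), mid-height; near the balance point. Grip it here from above across the thickness (8 mm). Between the ribs of the stand and between the combs of the cassette about 85 mm along the spatula are free
- drip_stand: white drip stand, 136 x 80 mm, base top at 9 mm, rim 13 mm; fixed. Origin: centre of the underside; x as the spatula's. Two notched ribs, 38 mm high, 9 mm thick: at x = -50 mm (notches 11 mm wide, bottom at 25 mm, for the handle) and x = +46 mm (6 mm wide, bottom at 24 mm, for the blade). The spatula stands in the middle notches, the outer ones are empty
- cassette: sterilising cassette, perforated steel tray 184 (x) x 172 (y) mm, floor at 7 mm, rim 16 mm high; fixed. Origin: centre of the underside; x runs along the slots from the handle end to the blade end. Two blue combs lie across it, tops at 34 mm, each with four slots at y = -57, -19, +19 and +57 mm; three are taken. Slot mouths are rounded (4 mm radius)
- handle_comb (a point): middle of the cassette's handle comb, at slot bottom height (18 mm), x = -54 mm; the comb is 14 mm thick, its slots 10.5 mm wide. Axes as the cassette's
- blade_comb (a point): middle of the cassette's blade comb, at slot bottom height (17 mm), x = +46 mm; the comb is 12 mm thick, its slots 5.5 mm wide. Axes as the cassette's
- free_slot (a point): where the origin of the green spatula belongs once it is seated in the empty slot: 27 mm above the table, 2 mm behind the cassette's centre (towards the handle end), in the middle of the slot; x along the slot to the blade end, z up. Which of the four slots is empty varies
- black_spatula: black handle: one of the three other spatulas, already seated on edge in the cassette (handle 80 x 18 x 8 mm, about 164 mm long; origin and axes as for green_spatula); their slots vary; leave it in place
- white_spatula: white handle: one of the three other spatulas, already seated on edge in the cassette (handle 80 x 18 x 8 mm, about 164 mm long; origin and axes as for green_spatula); their slots vary; leave it in place
- steel_spatula: dark steel handle: one of the three other spatulas, already seated on edge in the cassette (handle 80 x 18 x 8 mm, about 164 mm long; origin and axes as for green_spatula); their slots vary; leave it in place
- hold_bar (a joint): hinge of the hold-down bar: 0 fully closed (rigid stop; the bar then lies level, 1.5 mm above the handles of seated spatulas), growing as it swings up and back, at most 2.5 rad. It starts open, at 1.9 to 2.3 rad. The hinge is stiff by friction (0.10 N m, about 1.5 N at the bar): the bar stays where it is left
- hold_bar_mid (a point): middle of the bar's cross piece: a round rod 8 mm thick, blue sleeve 124 mm long, along the cassette's y, held by a steel arm at each end. Free for a grip or push from above. Closed, it lies 10 mm behind the cassette's centre, 41.5 mm above the table, midway between the two inner slots, where the gap between the handles is 30 mm wide
- hold_bar_hinge (a point): middle of the bar's hinge axis, which runs along the cassette's y at x = +60 mm, 41.5 mm above the table; axes as the cassette's. At joint value a the rod lies at 70 mm x (-cos a, 0, sin a) from here
- vial_dark: dark medicine vial with white cap, 31 x 62 mm, standing; bystander. Origin: centre of its underside
- vial_clear: clear vial with grey cap, 30 x 62 mm, standing; bystander. Origin: centre of its underside
- vial_green: small brown vial with green label, 24 x 50 mm, standing; bystander. Origin: centre of its underside
- tape_roll: roll of surgical tape, 47 x 56 mm, standing on end; bystander. Origin: centre of its underside

How it is judged:
By the outcome, as a careful person would: the job done as asked, in the order asked, and still so for the second after the job is handed in, with the robot touching nothing.
It also fails if it takes over 56 s, if anything falls off the work surface, if the arm or the gripper's body presses on something with over 40 N, if the wrist force passes 120 N, or if a joint passes its speed limit or range.

## Working session

There is one attempt and no reset: what is moved stays moved. The work goes in short steps, Python scripts to look and compute and a shell command to move; the robot and the scene stay as the last step left them, time stands still between calls to the robot, and variables do not carry over. Pictures are saved under pics/ and viewed, at most 10 in all, crops included, and the job is handed in when it is done.

```bash
mkdir -p pics
python3 - <<'E'
from workcell import bot, optics
import cv2
for n in("scene","top"):
    c=optics.read_camera(n); cv2.imwrite(f"pics/{n}0.png",cv2.cvtColor(c["img"],cv2.COLOR_RGB2BGR))
    print(n,c["vertical_fov"],c["cx"],c["cy"],c["k1"],c["R"],c["t"])
print(bot.read_state())
E
```

```text
scene 50.00293832640859 284.3083417418168 209.8945411029744 -0.13490431359511518 [[-0.87647714 -0.48144177 -0.0012848 ]
 [-0.31712398  0.57933617 -0.75086749]
 [ 0.3622433  -0.65771075 -0.66045163]] [0.54751547 0.07067214 0.98735603]
top 54.19131434560829 272.85023208081606 208.39189372742328 0.006535903997249475 [[ 0.10076853 -0.9949062   0.00271265]
 [-0.97436698 -0.0992387  -0.2018927 ]
 [ 0.2011335   0.01770132 -0.97940389]] [0.20879207 0.51002141 0.80448807]
{'time': 0.1, 'q': array([ 1.21708274e+00,  2.64698595e-01,  1.60524763e+00, -8.41103030e-06,
        1.27374023e+00, -3.69210359e-02]), 'joint_vel': array([ 0.00089743, -0.0019752 , -0.00253732,  0.0014406 , -0.00082272,
       -0.00055638]), 'joint_torque': array([ 5.71923993e-04, -5.16703498e+01, -3.68592525e+01, -6.84127417e-05,
        6.15999030e-03, -4.16025955e-05]), 'tool_pos': array([0.21018334, 0.64110979, 0.40346666]), 'tcp_rot': array([-0.49547142, -3.10187017,  0.00322843]), 'wrist_force': array([ 0.28114614,  0.0536928 , -0.53548235]), 'torque': array([-0.01062692,  0.01514167, -0.02503648]), 'grip_force': 0.0, 'width': 1.0010067369336368}
```

View pics/top0.png

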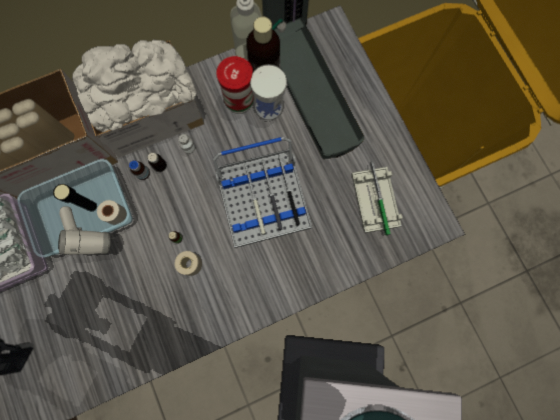

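View pics/scene0.png

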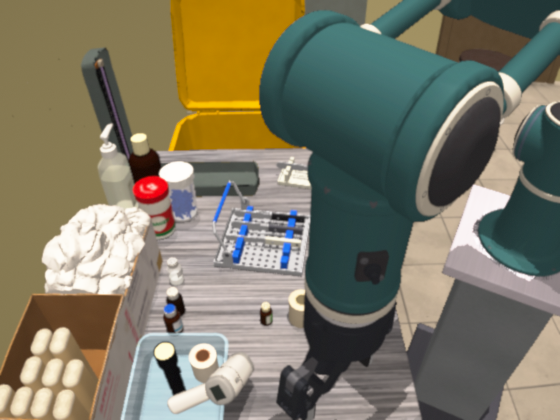

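The top view shows the cassette around (264,200), with its bar open at (252,146). The stand is around (378,200), with the green handle at (383,217). The scene view has the stand hidden by the arm. I'll enlarge the top view and measure.

```bash
cat > h.py <<'E'
from workcell import bot, optics
import numpy as np, cv2
from scipy.spatial.transform import Rotation as Ro
def cam(n):
    c=optics.read_camera(n); c["f"]=c["img"].shape[0]/2/np.tan(np.radians(c["vertical_fov"]/2)); return c
def ray(c,uv):
    uv=np.atleast_2d(uv).astype(float); d=(uv-[c["cx"],c["cy"]])/c["f"]; s=d.copy()
    for _ in range(20): s=d/(1+c["k1"]*(s**2).sum(1,keepdims=True))
    R=np.array(c["R"]); return -R.T@np.array(c["t"]), np.c_[s,np.ones(len(s))]@R
def plane(c,uv,z):
    o,d=ray(c,uv); return o+d*((z-o[2])/d[:,2])[:,None]
def proj(c,X):
    p=np.atleast_2d(X)@np.array(c["R"]).T+np.array(c["t"]); s=p[:,:2]/p[:,2:]
    return s*(1+c["k1"]*(s**2).sum(1,keepdims=True))*c["f"]+[c["cx"],c["cy"]]
def blobs(mask,amin=8):
    n,l,s,ce=cv2.connectedComponentsWithStats(mask.astype(np.uint8),connectivity=8)
    out=[]
    for i in range(1,n):
        if s[i,4]>=amin: out.append((s[i,4],ce[i],np.argwhere(l==i)[:,::-1]))
    return out
E
python3 - <<'E'
from h import *
c=cam("top"); im=c["img"]; 
cr=cv2.resize(im[130:250,205:415],None,fx=3.8,fy=3.8,interpolation=cv2.INTER_CUBIC)
cv2.imwrite("pics/crop1.png",cv2.cvtColor(cr,cv2.COLOR_RGB2BGR))
h=cv2.cvtColor(im,cv2.COLOR_RGB2HSV); roi=np.zeros(im.shape[:2],bool); roi[130:250,205:415]=1
for nm,m,z in (("blue",(abs(h[...,0].astype(int)-112)<14)&(h[...,1]>130),.034),("green",(abs(h[...,0].astype(int)-65)<20)&(h[...,1]>110),.043)):
    for a,ce,p in blobs(m&roi):
        r=cv2.minAreaRect(p.astype(np.float32)); b=cv2.boxPoints(r)
        print(nm,a,ce.round(1),np.round(r[0],1),np.round(r[1],1)); print(plane(c,ce,z).round(4),plane(c,b,z)[:,:2].round(4).tolist())
E
```

```text
blue 203 [250.8 145.7] [250.9 145.7] [ 3.4 60.1]
[[0.625  0.3219 0.034 ]] [[0.6059, 0.3849], [0.6517, 0.2606], [0.6442, 0.2581], [0.5986, 0.3822]]
blue 65 [288.3 167.6] [288. 168.] [8. 8.]
[[0.5834 0.2352 0.034 ]] [[0.5907, 0.2454], [0.5924, 0.228], [0.5744, 0.2264], [0.5726, 0.2436]]
blue 109 [274.2 171.4] [274.2 171.6] [ 7.7 14.3]
[[0.5717 0.2649 0.034 ]] [[0.5747, 0.2822], [0.5848, 0.2527], [0.5682, 0.2474], [0.5582, 0.2769]]
blue 111 [257.4 175.6] [257.5 175.6] [ 7.7 14.6]
[[0.5587 0.3002 0.034 ]] [[0.5608, 0.3178], [0.5728, 0.2886], [0.5567, 0.2823], [0.5447, 0.3114]]
blue 196 [234.8 181.4] [234.5 181.4] [ 7.8 26.4]
[[0.5409 0.3473 0.034 ]] [[0.539, 0.3777], [0.5589, 0.3243], [0.5426, 0.3183], [0.5228, 0.3716]]
blue 63 [300.4 211. ] [300.5 211. ] [7.  8.7]
[[0.4903 0.2006 0.034 ]] [[0.4943, 0.2117], [0.5007, 0.1942], [0.4863, 0.1893], [0.4799, 0.2068]]
blue 101 [286.3 214.6] [286.3 214.6] [ 7.  13.8]
[[0.4796 0.2298 0.034 ]] [[0.4816, 0.2462], [0.4918, 0.2185], [0.4774, 0.2136], [0.4674, 0.2412]]
blue 94 [269.2 219.1] [269. 219.] [ 7.3 13.1]
[[0.4662 0.265  0.034 ]] [[0.4689, 0.2811], [0.4785, 0.255], [0.4637, 0.2497], [0.4542, 0.2758]]
blue 183 [245.3 225.3] [245.1 225.2] [ 7.3 25.7]
[[0.4478 0.3138 0.034 ]] [[0.4459, 0.3425], [0.4645, 0.2915], [0.4499, 0.2862], [0.4313, 0.3369]]
green 138 [383.7 217.3] [383.5 217. ] [34.7  4.2]
[[0.4927 0.026  0.043 ]] [[0.5273, 0.0408], [0.5303, 0.0324], [0.4599, 0.0123], [0.457, 0.0206]]
```

View pics/crop1.png

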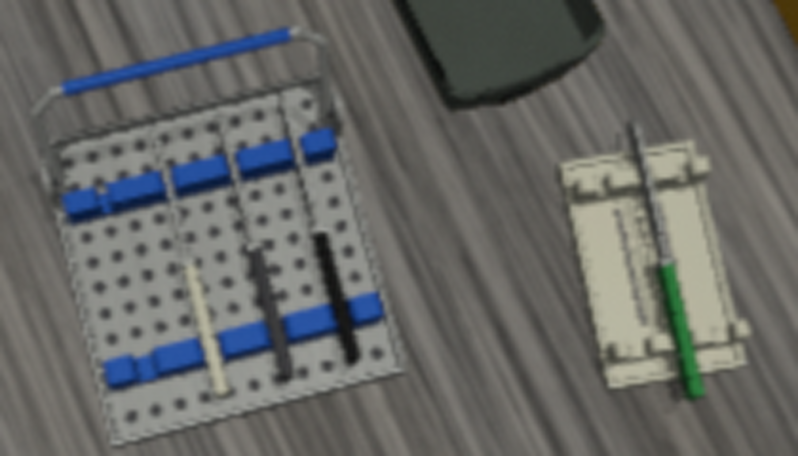

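The empty slot is the leftmost one (y = +57), seen at crop (105,200) and (145,370). White, steel and black fill the other three. Next I'll measure the lines at sub-pixel level.

```bash
cat > m.py <<'E'
from h import *
def prof(ch,a,b,n=400):
    t=np.linspace(0,1,n)[:,None]; p=(np.array(a)+(np.array(b)-a)*t).astype(np.float32)
    return p,cv2.remap(ch.astype(np.float32),p[:,:1],p[:,1:],cv2.INTER_CUBIC).ravel()
def cross(p,v,th):
    s=np.nonzero((v[1:]>th)!=(v[:-1]>th))[0]; return [(p[i]+(p[i+1]-p[i])*(th-v[i])/(v[i+1]-v[i]),v[i+1]>v[i]) for i in s]
def green(c,zt,zb,mask=None):
    """far(-y) edge at zt, near(+y) edge at zb -> fitted centreline (point, yaw)"""
    im=c["img"].astype(np.float32); g=im[...,1]-np.maximum(im[...,0],im[...,2])
    m=(g>35); 
    if mask is not None: m&=mask
    a,ce,p=max(blobs(m),key=lambda b:b[0]); vx,vy,*_=cv2.fitLine(p.astype(np.float32),cv2.DIST_L2,0,.01,.01).ravel()
    d=np.array([vx,vy]); d=d if d[1]<0 else -d; n=np.array([-d[1],d[0]]); s=(p-ce)@d
    E=[[],[]]
    for t in np.linspace(np.percentile(s,10),np.percentile(s,90),40):
        q,v=prof(g,ce+d*t-n*7,ce+d*t+n*7); x=cross(q,v,v.max()/2)
        if len(x)==2:
            for k in(0,1): E[k].append(x[k][0])
    q,v=prof(g,ce-d*25,ce+d*25); ends=[x[0] for x in cross(q,v,v.max()/2)]
    return E,ends,ce,n
E
python3 - <<'E'
from m import *
c=cam("top"); roi=np.zeros((420,560),bool); roi[180:250,350:415]=1
E,ends,ce,n=green(c,0,0,roi)
for e in E:
    for z in(.043,.025):
        P=plane(c,e,z)[:,:2]; w=np.polyfit(P[:,0],P[:,1],1); print("edge z",z,"yaw",np.arctan(w[0]).round(4),"y at x=.49: ",np.polyval(w,.49).round(4), "x at ",len(e))
print("n",n,"ends@43",plane(c,ends,.043).round(4).tolist())
im=c["img"].astype(float); b=im[...,2]-im[...,0]
for nm,A,B in(("blade",(234.8,181.4),(288.3,167.6)),("handle",(245.3,225.3),(300.4,211))):
    A,B=np.array(A),np.array(B)
    for off in(-1.5,0,1):
        u=(B-A)/np.linalg.norm(B-A); o=np.array([0,off])
        q,v=prof(b,A-u*20+o,B+u*14+o,900)
        x=cross(q,v,np.percentile(v,80)*.5); P=plane(c,[k[0] for k in x],.034)[:,:2]
        D=(P-P[0])@((P[-1]-P[0])/np.linalg.norm(P[-1]-P[0]))
        print(nm,off,P[0].round(4),P[-1].round(4),(D*1e3).round(1).tolist())
        # local minima = slots
        i=[k for k in range(20,880) if v[k]==v[k-15:k+16].min() and v[k]<np.percentile(v,80)*.8]
        print("  mins",[(float(x.round(1)),float(vv.round())) for x,vv in zip((plane(c,q[i],.034)[:,:2]-P[0])@((P[-1]-P[0])/np.linalg.norm(P[-1]-P[0]))*1e3,v[i])])
E
```

```text
edge z 0.043 yaw 0.274 y at x=.49:  0.0284 x at  40
edge z 0.025 yaw 0.274 y at x=.49:  0.0227 x at  40
edge z 0.043 yaw 0.2814 y at x=.49:  0.02 x at  40
edge z 0.025 yaw 0.2814 y at x=.49:  0.0141 x at  40
n [ 0.9742212  -0.22559483] ends@43 [[0.4587, 0.0152, 0.043], [0.5309, 0.0353, 0.043]]
blade -1.5 [0.5335 0.3755] [0.59   0.2273] [0.0, 57.0, 63.5, 95.2, 101.5, 132.9, 139.7, 158.7]
  mins [(-4.0, -4.0), (22.6, 72.0), (59.9, 3.0), (98.4, -2.0), (136.5, -5.0), (169.1, -9.0)]
blade 0 [0.5306 0.3742] [0.5869 0.2262] [0.0, 57.4, 63.1, 94.9, 101.4, 132.6, 139.3, 158.3]
  mins [(59.7, 19.0), (97.8, 5.0), (135.6, 1.0), (167.3, -8.0)]
blade 1 [0.5287 0.3729] [0.5849 0.2254] [0.0, 57.1, 62.8, 94.7, 100.9, 132.2, 139.1, 157.9]
  mins [(-3.9, -3.0), (60.2, 12.0), (98.2, -1.0), (135.4, 1.0), (169.7, -8.0)]
handle -1.5 [0.441  0.3407] [0.4966 0.1927] [0.0, 54.3, 65.7, 93.2, 103.1, 130.9, 140.7, 158.1]
  mins [(16.9, 88.0), (59.4, -23.0), (99.1, -1.0), (136.2, -4.0), (171.2, -8.0)]
handle 0 [0.438  0.3399] [0.4937 0.1915] [0.0, 55.3, 66.0, 93.1, 103.2, 130.9, 140.8, 158.5]
  mins [(16.6, 93.0), (61.0, -23.0), (98.1, -0.0), (135.8, -3.0), (162.0, -5.0), (171.7, -8.0)]
handle 1 [0.4361 0.3391] [0.4917 0.1909] [0.0, 54.8, 65.7, 92.8, 103.0, 131.0, 140.8, 158.2]
  mins [(60.4, -24.0), (97.4, 1.0), (134.9, -1.0), (165.6, -6.0), (171.9, -8.0)]
```

```bash
cat >> h.py <<'E'
def go(p,yaw):
    """print tool-frame delta to have the grasp point at p, tool pointing down, tool -x along yaw"""
    s=bot.read_state(); R=Ro.from_rotvec(s["tcp_rot"]); c,n=np.cos(yaw),np.sin(yaw)
    T=np.array([[-c,-n,0],[-n,c,0],[0,0,-1.]]); T=Ro.from_matrix(T)
    g=s["tool_pos"]+R.apply([0,0,bot.hold_point_z]); 
    tcp=np.array(p)+[0,0,bot.hold_point_z]
    print("t",round(s["time"],2),"grasp",g.round(4),"F",s["wrist_force"].round(1),"w",round(s["width"],3),"gf",round(s["grip_force"],1))
    print("turn deg(tool)",np.degrees((R.inv()*T).as_rotvec()).round(2),"shift mm now",(R.inv().apply(tcp-s["tool_pos"])*1e3).round(2),"after turn",(T.inv().apply(tcp-s["tool_pos"])*1e3).round(2))
E
python3 -c "
from h import *
go([.5217,.0332,.12],.278)"
python3 -m jog '[{"az":-6.8},{"az":-6.8},{"az":-6.8},{"az":-6.8},{"az":-6.8}]' 0.6 40
python3 -c "
from h import *
go([.5217,.0332,.12],.278)"
```

```text
t 0.2 grasp [0.2101 0.641  0.2491] F [-0.  -0.4  0.2] w 0.999 gf 0.0
turn deg(tool) [-8.000e-02 -3.000e-02 -3.408e+01] shift mm now [-485.4  -480.53  129.79] after turn [-132.67 -670.14  129.14]
t 0.2 grasp [0.2101 0.641  0.2491] F [-0.  -0.4  0.2] w 0.999 gf 0.0
turn deg(tool) [-8.000e-02 -3.000e-02 -3.408e+01] shift mm now [-485.4  -480.53  129.79] after turn [-132.67 -670.14  129.14]invalid input
```

```bash
python3 -m jog '[{"dx":0,"dy":0,"dz":0,"ax":0,"ay":0,"az":-6.8},{"dx":0,"dy":0,"dz":0,"ax":0,"ay":0,"az":-6.8},{"dx":0,"dy":0,"dz":0,"ax":0,"ay":0,"az":-6.8},{"dx":0,"dy":0,"dz":0,"ax":0,"ay":0,"az":-6.8},{"dx":0,"dy":0,"dz":0,"ax":0,"ay":0,"az":-6.8}]' 0.6 40 || python3 -m jog --help
```

```text
time: 0.62
tool_pos: [0.2102, 0.6413, 0.4043]
tcp_rot: [0.442, -3.11, 0.001]
wrist_force: [-0.3, -0.3, -0.3]
width: 0.6
grip_force: 0.0
```

```bash
python3 -m jog '[{"dx":-7,"dy":-33.5,"dz":0,"ax":0,"ay":0,"az":0},{"dx":-7,"dy":-33.5,"dz":0,"ax":0,"ay":0,"az":0},{"dx":-7,"dy":-33.5,"dz":0,"ax":0,"ay":0,"az":0},{"dx":-7,"dy":-33.5,"dz":0,"ax":0,"ay":0,"az":0},{"dx":-7,"dy":-33.5,"dz":0,"ax":0,"ay":0,"az":0},{"dx":-7,"dy":-33.5,"dz":0,"ax":0,"ay":0,"az":0},{"dx":-7,"dy":-33.5,"dz":0,"ax":0,"ay":0,"az":0},{"dx":-7,"dy":-33.5,"dz":0,"ax":0,"ay":0,"az":0},{"dx":-7,"dy":-33.5,"dz":0,"ax":0,"ay":0,"az":0},{"dx":-7,"dy":-33.5,"dz":0,"ax":0,"ay":0,"az":0},{"dx":-7,"dy":-33.5,"dz":0,"ax":0,"ay":0,"az":0},{"dx":-7,"dy":-33.5,"dz":0,"ax":0,"ay":0,"az":0},{"dx":-7,"dy":-33.5,"dz":0,"ax":0,"ay":0,"az":0},{"dx":-7,"dy":-33.5,"dz":0,"ax":0,"ay":0,"az":0},{"dx":-6,"dy":-33.5,"dz":0,"ax":0,"ay":0,"az":0},{"dx":-6,"dy":-33.5,"dz":0,"ax":0,"ay":0,"az":0},{"dx":-6,"dy":-33.5,"dz":10,"ax":0,"ay":0,"az":0},{"dx":-6,"dy":-33.5,"dz":20,"ax":0,"ay":0,"az":0},{"dx":-6,"dy":-33.5,"dz":20,"ax":0,"ay":0,"az":0},{"dx":-5,"dy":-33.5,"dz":20,"ax":0,"ay":0,"az":0}]'
python3 - <<'E'
from h import *
go([.5217,.0332,.09],.278)
c=cam("scene"); cr=cv2.resize(c["img"][130:230,200:400],None,fx=3.8,fy=3.8,interpolation=cv2.INTER_CUBIC)
cv2.imwrite("pics/crop2.png",cv2.cvtColor(cr,cv2.COLOR_RGB2BGR))
E
```

```text
time: 2.28
tool_pos: [0.5217, 0.0315, 0.3344]
tcp_rot: [-0.433, 3.11, -0.0]
wrist_force: [0.6, 0.4, 0.7]
width: 0.599
grip_force: 0.0
t 2.28 grasp [0.522  0.0315 0.1797] F [0.6 0.4 0.7] w 0.599 gf 0.0
turn deg(tool) [-0.02  0.09 -0.09] shift mm now [-0.28  1.65 89.68] after turn [-0.42  1.62 89.68]
```

View pics/crop2.png

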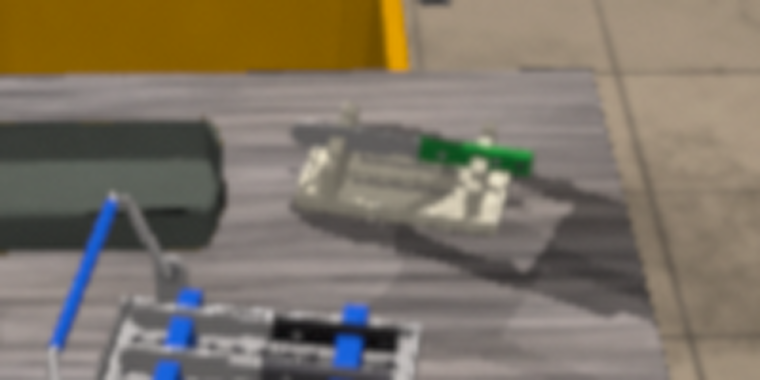

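The scene crop shows the green handle spanning crop x 420–532, y 135–175, undisturbed, and no gripper in the way. I'll cross-check the handle ends in this view.

Run:
```python
from m import *
c=cam("scene"); im=c["img"].astype(np.float32); g=im[...,1]-np.maximum(im[...,0],im[...,2]); m=np.zeros((420,560),bool); m[150:190,290:360]=1
a,ce,p=max(blobs((g>30)&m),key=lambda b:b[0]); print(a,ce,p.min(0),p.max(0))
v=cv2.fitLine(p.astype(np.float32),cv2.DIST_L2,0,.01,.01).ravel()[:2]; v*=np.sign(v[0])
q,w=prof(g,ce-v*25,ce+v*25); print([ (x[0].round(1),plane(c,x[0],.034).round(4)) for x in cross(q,w,w.max()*.4)])
# predicted ends of centre line & edges from top view
u=np.array([np.cos(.278),np.sin(.278),0]);n=np.array([-u[1],u[0],0]);o=np.array([.5333,.0362,.034])
for nm,s,l,z in(("butt far top",-.08,-.004,.009),("butt near bot",-.08,.004,-.009),("front far top",0,-.004,.009),("front near bot",0,.004,-.009)): print(nm,proj(c,o+u*s+n*l+[0,0,z]).round(1))
for x in(315,325,335):
    q,w=prof(g,(x,150),(x,190)); print(x,[x_[0].round(1)[1] for x_ in cross(q,w,w.max()*.4)])
```

```text
134 [325.06716418 169.95522388] [311 166] [339 175]
[(array([310.2, 168.4], dtype=float32), array([[0.5322, 0.0325, 0.034 ]])), (array([339.7, 171.5], dtype=float32), array([[0.4615, 0.0082, 0.034 ]]))]
butt far top [[341.1 169.5]]
butt near bot [[340.1 177.1]]
front far top [[309.5 165.3]]
front near bot [[308.7 172.9]]
315 [np.float32(166.0), np.float32(172.5)]
325 [np.float32(167.1), np.float32(170.7)]
335 [np.float32(168.5), np.float32(175.0)]
```

```bash
python3 -m jog '[{"dx":0,"dy":1.6,"dz":20,"ax":0,"ay":0,"az":0},{"dx":0,"dy":0,"dz":25,"ax":0,"ay":0,"az":0},{"dx":0,"dy":0,"dz":25,"ax":0,"ay":0,"az":0},{"dx":0,"dy":0,"dz":20,"ax":0,"ay":0,"az":0},{"dx":0,"dy":0,"dz":20,"ax":0,"ay":0,"az":0},{"dx":0,"dy":0,"dz":15,"ax":0,"ay":0,"az":0},{"dx":0,"dy":0,"dz":10,"ax":0,"ay":0,"az":0},{"dx":0,"dy":0,"dz":7,"ax":0,"ay":0,"az":0},{"dx":0,"dy":0,"dz":0,"ax":0,"ay":0,"az":0},{"dx":0,"dy":0,"dz":0,"ax":0,"ay":0,"az":0}]' 0.3
python3 -c "
from h import *
go([.5217,.0332,.037],.278)"
```

```text
time: 3.22
tool_pos: [0.521, 0.035, 0.1931]
tcp_rot: [-0.433, 3.111, 0.0]
wrist_force: [-0.1, -0.4, 0.2]
width: 0.294
grip_force: 0.0
t 3.22 grasp [0.5211 0.035  0.0384] F [-0.1 -0.4  0.2] w 0.294 gf 0.0
turn deg(tool) [ 0.    0.02 -0.07] shift mm now [-0.18 -1.92  1.39] after turn [-0.18 -1.93  1.39]
```

```bash
python3 -m jog '[{"dx":0,"dy":-1.9,"dz":1.2,"ax":0,"ay":0,"az":0},{"dx":0,"dy":0,"dz":0,"ax":0,"ay":0,"az":0},{"dx":0,"dy":0,"dz":0,"ax":0,"ay":0,"az":0}]' 0.15
python3 -c "
from h import *
go([.5217,.0332,.037],.278)"
python3 -m jog '[{"dx":0,"dy":0,"dz":0,"ax":0,"ay":0,"az":0},{"dx":0,"dy":0,"dz":0,"ax":0,"ay":0,"az":0},{"dx":0,"dy":0,"dz":0,"ax":0,"ay":0,"az":0},{"dx":0,"dy":0,"dz":0,"ax":0,"ay":0,"az":0},{"dx":0,"dy":0,"dz":0,"ax":0,"ay":0,"az":0},{"dx":0,"dy":0,"dz":0,"ax":0,"ay":0,"az":0}]' 0 30
python3 -c "
from h import *
go([.5217,.0332,.037],.278)"
```

```text
time: 3.47
tool_pos: [0.5219, 0.0328, 0.1924]
tcp_rot: [-0.432, 3.11, -0.0]
wrist_force: [0.2, 0.0, 0.4]
width: 0.154
grip_force: 0.0
t 3.47 grasp [0.5221 0.0328 0.0377] F [0.2 0.  0.4] w 0.154 gf 0.0
turn deg(tool) [-0.03  0.1  -0.09] shift mm now [0.04 0.42 0.73] after turn [0.04 0.42 0.73]
time: 3.97
tool_pos: [0.5218, 0.0328, 0.1924]
tcp_rot: [-0.433, 3.11, -0.0]
wrist_force: [-1.8, -0.2, 6.7]
width: 0.086
grip_force: 32.8
t 3.97 grasp [0.522  0.0328 0.0377] F [-1.8 -0.2  6.7] w 0.086 gf 32.8
turn deg(tool) [-0.02  0.07 -0.09] shift mm now [-0.01  0.38  0.67] after turn [-0.01  0.38  0.67]
```

```bash
python3 -m jog '[{"dx":0,"dy":0,"dz":-3,"ax":0,"ay":0,"az":0},{"dx":0,"dy":0,"dz":-6,"ax":0,"ay":0,"az":0},{"dx":0,"dy":0,"dz":-10,"ax":0,"ay":0,"az":0},{"dx":0,"dy":0,"dz":-15,"ax":0,"ay":0,"az":0},{"dx":0,"dy":0,"dz":-20,"ax":0,"ay":0,"az":0},{"dx":0,"dy":0,"dz":-20,"ax":0,"ay":0,"az":0},{"dx":0,"dy":0,"dz":-15,"ax":0,"ay":0,"az":0},{"dx":0,"dy":0,"dz":-6,"ax":0,"ay":0,"az":0},{"dx":0,"dy":0,"dz":0,"ax":0,"ay":0,"az":0},{"dx":0,"dy":0,"dz":0,"ax":0,"ay":0,"az":0}]' 0 45
python3 - <<'E'
from h import *
go([.4949-.012*.9366,.3374-.012*.3504,.13],.358)
E
```

```text
time: 4.8
tool_pos: [0.5211, 0.033, 0.2867]
tcp_rot: [-0.433, 3.111, 0.0]
wrist_force: [0.6, 0.6, -0.7]
width: 0.08
grip_force: 46.4
t 4.8 grasp [0.5212 0.033  0.132 ] F [ 0.6  0.6 -0.7] w 0.08 gf 46.4
turn deg(tool) [ 0.    0.02 -4.66] shift mm now [-45.98 299.     1.99] after turn [-70.11 294.28   1.95]
```

Run:
```python
from m import *
L=[];
for n,box in(("top",(135,160,210,300)),("scene",(170,230,205,236))):
    c=cam(n); im=c["img"].astype(int); b=im[...,2]-im[...,0]; m=np.zeros(b.shape,bool); m[box[0]:box[1],box[2]:box[3]]=1
    a,ce,p=max(blobs((b>40)&m),key=lambda x:x[0]); r=cv2.minAreaRect(p.astype(np.float32)); print(n,a,ce.round(1),np.round(r[1],1)); L.append((c,ce)); 
    cv2.imwrite(f"pics/{n}_b.png",cv2.cvtColor(c["img"],cv2.COLOR_RGB2BGR))
(o1,d1),(o2,d2)=[ray(*x) for x in L]; d1,d2=d1[0],d2[0]
A=np.c_[d1,-d2]; s=np.linalg.lstsq(A,o2-o1,rcond=None)[0]; p1,p2=o1+s[0]*d1,o2+s[1]*d2; print(p1,p2)
C=(np.array([.5587,.3002])+[.4658,.2658])/2+.0055*np.array([.9366,.3504])
q=(p1+p2)/2; u=np.array([.9366,.3504]); v=np.array([-.3504,.9366]); print("cassette x,y,z",(q[:2]-C)@u,(q[:2]-C)@v,q[2]); print("angle",np.arctan2(q[2]-.0415,-((q[:2]-C)@u-.06)))
```

```text
top 233 [250.7 145.7] [ 3.6 61.6]
scene 178 [221.8 201. ] [ 4.6 41.8]
[0.59774442 0.31535742 0.10912965] [0.5980447  0.31547379 0.1092493 ]
cassette x,y,z 0.08607312229135952 0.0003506068631617919 0.10918947571428328
angle 1.9384682273580878
```

```bash
python3 -m jog '[{"dx":0,"dy":0,"dz":0,"ax":0,"ay":0,"az":-4.66},{"dx":-3,"dy":15,"dz":0,"ax":0,"ay":0,"az":0},{"dx":-6,"dy":29,"dz":0,"ax":0,"ay":0,"az":0},{"dx":-6,"dy":32,"dz":0,"ax":0,"ay":0,"az":0},{"dx":-6,"dy":32,"dz":0,"ax":0,"ay":0,"az":0},{"dx":-6,"dy":32,"dz":0,"ax":0,"ay":0,"az":0},{"dx":-6,"dy":32,"dz":0,"ax":0,"ay":0,"az":0},{"dx":-6,"dy":32,"dz":0,"ax":0,"ay":0,"az":0},{"dx":-6,"dy":32,"dz":0,"ax":0,"ay":0,"az":0},{"dx":-6,"dy":32,"dz":0,"ax":0,"ay":0,"az":0},{"dx":-5,"dy":20,"dz":0,"ax":0,"ay":0,"az":0},{"dx":0,"dy":6.3,"dz":0,"ax":0,"ay":0,"az":0},{"dx":0,"dy":0,"dz":0,"ax":0,"ay":0,"az":0},{"dx":0,"dy":0,"dz":15,"ax":0,"ay":0,"az":0},{"dx":0,"dy":0,"dz":20,"ax":0,"ay":0,"az":0},{"dx":0,"dy":0,"dz":16,"ax":0,"ay":0,"az":0},{"dx":0,"dy":0,"dz":6,"ax":0,"ay":0,"az":0},{"dx":0,"dy":0,"dz":0,"ax":0,"ay":0,"az":0}]'
python3 - <<'E'
from h import *
go([.4949-.012*.9366,.3374-.012*.3504,.073],.358)
for n,(y0,y1,x0,x1) in(("scene",(160,300,190,350)),("top",(130,260,180,340))):
    c=cam(n); cr=cv2.resize(c["img"][y0:y1,x0:x1],None,fx=4,fy=4,interpolation=cv2.INTER_CUBIC); cv2.imwrite(f"pics/{n}3.png",cv2.cvtColor(cr,cv2.COLOR_RGB2BGR))
E
```

```text
time: 6.4
tool_pos: [0.4697, 0.3262, 0.2268]
tcp_rot: [0.557, -3.087, 0.004]
wrist_force: [-0.4, -0.5, -0.8]
width: 0.083
grip_force: 46.4
t 6.4 grasp [0.4689 0.3257 0.0721] F [-0.4 -0.5 -0.8] w 0.083 gf 46.4
turn deg(tool) [-0.09 -0.32 -0.07] shift mm now [-15.56   1.66  -0.99] after turn [-15.57   1.64  -0.9 ]
```

View pics/scene3.png

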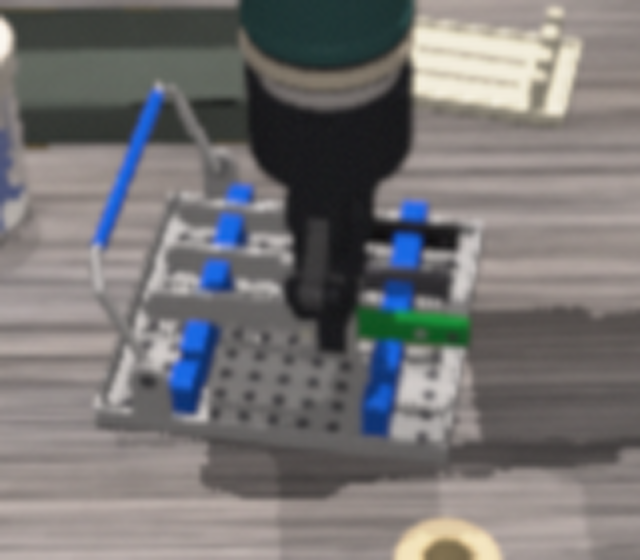

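View pics/top3.png

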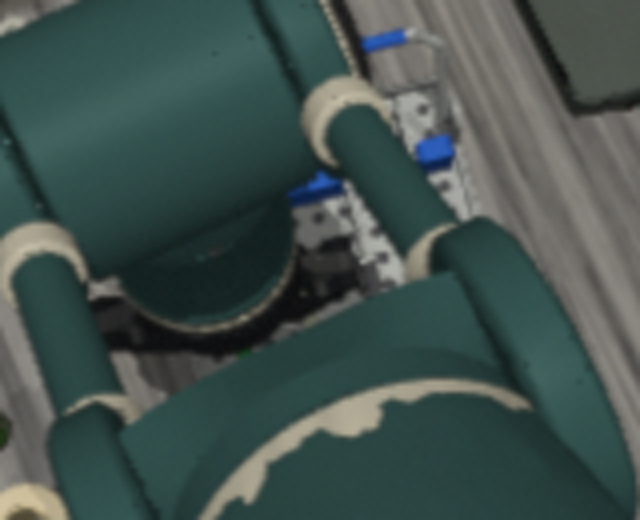

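The scene crop shows the spatula held over the cassette, with the green handle at crop (415,328), the bar rod at (130,165) and the free slot at (195,350). The top view is blocked by the arm. I'll move forward under the rod and let the arm settle.

```bash
python3 -m jog '[{"dx":-6,"dy":1.6,"dz":0,"ax":0,"ay":0,"az":0},{"dx":-6,"dy":0,"dz":0,"ax":0,"ay":0,"az":0},{"dx":-2,"dy":0,"dz":0,"ax":0,"ay":0,"az":0},{"dx":0,"dy":0,"dz":0,"ax":0,"ay":0,"az":0},{"dx":0,"dy":0,"dz":0,"ax":0,"ay":0,"az":0},{"dx":0,"dy":0,"dz":0,"ax":0,"ay":0,"az":0},{"dx":0,"dy":0,"dz":0,"ax":0,"ay":0,"az":0}]'
cat > sc.py <<'E'
from m import *
# scene-view check of the held spatula: green upper-edge vs prediction from the TCP
go([.4949-.012*.9366,.3374-.012*.3504,.030],.358)
c=cam("scene"); im=c["img"].astype(np.float32); g=im[...,1]-np.maximum(im[...,0],im[...,2]); m=np.zeros((420,560),bool); m[220:270,275:320]=1
a,ce,p=max(blobs((g>30)&m),key=lambda b:b[0]); print(a,ce,p.min(0),p.max(0))
s=bot.read_state(); R=Ro.from_rotvec(s["tcp_rot"]); T=R.apply([0,0,.155])+s["tool_pos"]; u=-R.apply([1,0,0]); n=R.apply([0,1,0]); z=-R.apply([0,0,1])
o=T+u*.012-z*.0037
for nm,k,l,h in(("butt far top",-.08,-.004,.009),("butt near top",-.08,.004,.009),("butt near bot",-.08,.004,-.009),("mid far top",-.05,-.004,.009),("mid near bot",-.05,.004,-.009)): print(nm,proj(c,o+u*k+n*l+z*h).round(1))
for x in np.linspace(p[:,0].min()+6,p[:,0].max()-3,4).round():
    q,w=prof(g,(x,ce[1]-14),(x,ce[1]+14)); print(x,[x_[0].round(1)[1] for x_ in cross(q,w,w.max()*.4)])
E
python3 sc.py
```

```text
time: 7.08
tool_pos: [0.483, 0.3346, 0.2295]
tcp_rot: [0.56, -3.091, 0.0]
wrist_force: [-0.2, -0.2, -0.7]
width: 0.085
grip_force: 46.4
t 7.08 grasp [0.483  0.3345 0.0748] F [-0.2 -0.2 -0.7] w 0.085 gf 46.4
turn deg(tool) [-0.   -0.02  0.01] shift mm now [-0.16 -1.51 44.75] after turn [-0.15 -1.51 44.75]
154 [286.27922078 240.55194805] [275 237] [298 245]
butt far top [[300. 238.]]
butt near top [[299.6 240.8]]
butt near bot [[299.4 247.2]]
mid far top [[284.9 236.4]]
mid near bot [[284.4 245.7]]
281.0 [np.float32(236.2), np.float32(243.9)]
286.0 [np.float32(237.8), np.float32(241.3)]
290.0 [np.float32(238.1), np.float32(244.4)]
295.0 [np.float32(237.6), np.float32(242.5), np.float32(244.5), np.float32(245.0)]
```

```bash
python3 -m jog '[{"dx":0,"dy":-1.5,"dz":5,"ax":0,"ay":0,"az":0},{"dx":0,"dy":0,"dz":8,"ax":0,"ay":0,"az":0},{"dx":0,"dy":0,"dz":8,"ax":0,"ay":0,"az":0},{"dx":0,"dy":0,"dz":4,"ax":0,"ay":0,"az":0},{"dx":0,"dy":0,"dz":0,"ax":0,"ay":0,"az":0},{"dx":0,"dy":0,"dz":0,"ax":0,"ay":0,"az":0},{"dx":0,"dy":0,"dz":0,"ax":0,"ay":0,"az":0},{"dx":0,"dy":0,"dz":0,"ax":0,"ay":0,"az":0}]'
python3 - <<'E'
from h import *
go([.4949-.012*.9366,.3374-.012*.3504,.0305],.358)
c=cam("scene"); cr=cv2.resize(c["img"][190:290,205:325],None,fx=5.5,fy=5.5,interpolation=cv2.INTER_CUBIC); cv2.imwrite("pics/s4.png",cv2.cvtColor(cr,cv2.COLOR_RGB2BGR))
E
```

```text
time: 7.8
tool_pos: [0.4839, 0.3333, 0.2048]
tcp_rot: [-0.559, 3.091, 0.0]
wrist_force: [0.2, 0.2, -0.3]
width: 0.085
grip_force: 46.4
t 7.8 grasp [0.484  0.3334 0.0501] F [ 0.2  0.2 -0.3] w 0.085 gf 46.4
turn deg(tool) [ 0.01  0.04 -0.  ] shift mm now [ 0.32 -0.04 19.61] after turn [ 0.31 -0.04 19.61]
```

View pics/s4.png

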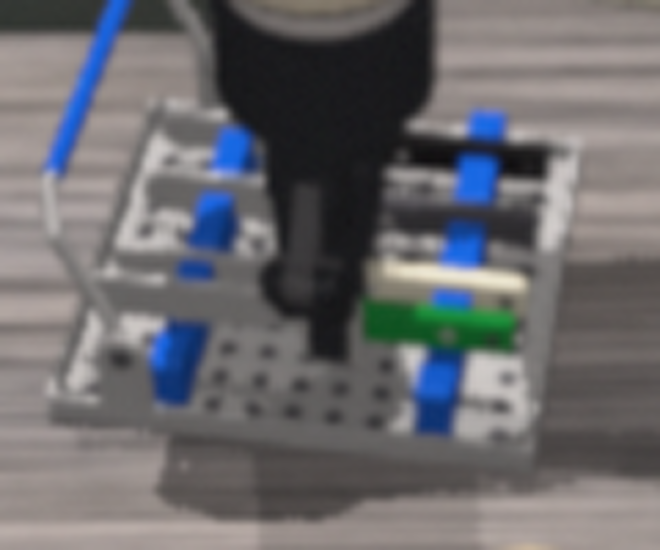

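The green spatula sits just above the free slot, level, with the handle at crop (440,325), the blade running to (105,290) and the near comb's last blocks at (440,385). Next I'll lower it in small steps and watch the force.

```bash
python3 -m jog '[{"dx":0,"dy":0,"dz":2,"ax":0,"ay":0,"az":0},{"dx":0,"dy":0,"dz":2,"ax":0,"ay":0,"az":0},{"dx":0,"dy":0,"dz":1,"ax":0,"ay":0,"az":0},{"dx":0,"dy":0,"dz":0,"ax":0,"ay":0,"az":0},{"dx":0,"dy":0,"dz":0,"ax":0,"ay":0,"az":0}]'
python3 -m jog '[{"dx":0,"dy":0,"dz":2,"ax":0,"ay":0,"az":0},{"dx":0,"dy":0,"dz":1,"ax":0,"ay":0,"az":0},{"dx":0,"dy":0,"dz":0,"ax":0,"ay":0,"az":0},{"dx":0,"dy":0,"dz":0,"ax":0,"ay":0,"az":0}]'
python3 -c "
from h import *
go([.4949-.012*.9366,.3374-.012*.3504,.0305],.358);print(bot.read_state()['torque'])"
```

```text
time: 8.27
tool_pos: [0.4836, 0.3331, 0.1993]
tcp_rot: [0.559, -3.091, 0.0]
wrist_force: [0.6, 0.3, -0.4]
width: 0.085
grip_force: 46.4
time: 8.6
tool_pos: [0.4836, 0.3331, 0.1963]
tcp_rot: [0.559, -3.091, 0.0]
wrist_force: [-0.3, -0.2, -1.0]
width: 0.082
grip_force: 46.4
t 8.6 grasp [0.4836 0.3331 0.0416] F [-0.3 -0.2 -1. ] w 0.082 gf 46.4
turn deg(tool) [-0.   -0.02 -0.01] shift mm now [-0.05  0.05 11.11] after turn [-0.05  0.05 11.11]
[-0.02982257 -0.02262587 -0.02158423]
```

```bash
python3 -m jog '[{"dx":0,"dy":0,"dz":2,"ax":0,"ay":0,"az":0},{"dx":0,"dy":0,"dz":2,"ax":0,"ay":0,"az":0},{"dx":0,"dy":0,"dz":0,"ax":0,"ay":0,"az":0},{"dx":0,"dy":0,"dz":0,"ax":0,"ay":0,"az":0}]'
python3 -m jog '[{"dx":0,"dy":0,"dz":2,"ax":0,"ay":0,"az":0},{"dx":0,"dy":0,"dz":2,"ax":0,"ay":0,"az":0},{"dx":0,"dy":0,"dz":0,"ax":0,"ay":0,"az":0},{"dx":0,"dy":0,"dz":0,"ax":0,"ay":0,"az":0}]'
python3 -c "
from h import *
go([.4949-.012*.9366,.3374-.012*.3504,.0305],.358);print(bot.read_state()['torque'])"
```

```text
time: 8.93
tool_pos: [0.4836, 0.3331, 0.1922]
tcp_rot: [0.559, -3.091, 0.0]
wrist_force: [0.0, 1.0, -0.0]
width: 0.081
grip_force: 46.4
time: 9.27
tool_pos: [0.4836, 0.3331, 0.1882]
tcp_rot: [0.559, -3.091, 0.0]
wrist_force: [0.3, 0.5, 0.5]
width: 0.084
grip_force: 46.4
t 9.27 grasp [0.4835 0.3331 0.0335] F [0.3 0.5 0.5] w 0.084 gf 46.4
turn deg(tool) [-0.01 -0.03 -0.  ] shift mm now [-0.12  0.06  3.02] after turn [-0.12  0.06  3.02]
[0.03166522 0.02973317 0.02536745]
```

```bash
python3 -m jog '[{"dx":0,"dy":0,"dz":1,"ax":0,"ay":0,"az":0},{"dx":0,"dy":0,"dz":1,"ax":0,"ay":0,"az":0},{"dx":0,"dy":0,"dz":0,"ax":0,"ay":0,"az":0},{"dx":0,"dy":0,"dz":0,"ax":0,"ay":0,"az":0}]'
python3 -m jog '[{"dx":0,"dy":0,"dz":0.7,"ax":0,"ay":0,"az":0},{"dx":0,"dy":0,"dz":0,"ax":0,"ay":0,"az":0},{"dx":0,"dy":0,"dz":0,"ax":0,"ay":0,"az":0}]'
python3 -c "
from h import *
go([.4949-.012*.9366,.3374-.012*.3504,.0305],.358);print(bot.read_state()['torque'])"
```

```text
time: 9.6
tool_pos: [0.4837, 0.3331, 0.1864]
tcp_rot: [0.559, -3.091, 0.0]
wrist_force: [-1.1, 0.6, -1.1]
width: 0.085
grip_force: 46.4
time: 9.85
tool_pos: [0.4837, 0.3332, 0.1858]
tcp_rot: [0.559, -3.091, 0.0]
wrist_force: [-0.8, 0.7, -0.7]
width: 0.084
grip_force: 46.4
t 9.85 grasp [0.4837 0.3332 0.0311] F [-0.8  0.7 -0.7] w 0.084 gf 46.4
turn deg(tool) [-0. -0. -0.] shift mm now [0.02 0.04 0.56] after turn [0.02 0.04 0.56]
[-0.00702802  0.00954103  0.03411043]
```

```bash
for i in 1; do python3 -m jog '[{"dx":0,"dy":0,"dz":0.5,"ax":0,"ay":0,"az":0},{"dx":0,"dy":0,"dz":0,"ax":0,"ay":0,"az":0},{"dx":0,"dy":0,"dz":0,"ax":0,"ay":0,"az":0}]' | grep -E 'pos|force:'; python3 -m jog '[{"dx":0,"dy":0,"dz":0.5,"ax":0,"ay":0,"az":0},{"dx":0,"dy":0,"dz":0,"ax":0,"ay":0,"az":0},{"dx":0,"dy":0,"dz":0,"ax":0,"ay":0,"az":0}]' | grep -E 'pos|force:'; done
python3 -c "
from h import *
go([.4949-.012*.9366,.3374-.012*.3504,.0305],.358);print(bot.read_state()['torque'])"
```

```text
tool_pos: [0.4837, 0.3332, 0.1854]
wrist_force: [0.2, 0.3, 1.7]
grip_force: 46.8
tool_pos: [0.4838, 0.3332, 0.1855]
wrist_force: [-2.1, -1.3, 5.3]
grip_force: 47.3
t 10.35 grasp [0.4838 0.3332 0.0308] F [-2.1 -1.3  5.3] w 0.085 gf 47.3
turn deg(tool) [ 0.    0.01 -0.  ] shift mm now [0.15 0.03 0.25] after turn [0.15 0.03 0.25]
[-0.24391882  0.25339743 -0.00153579]
```

```bash
python3 -m jog '[{"dx":0,"dy":0,"dz":-0.3,"ax":0,"ay":0,"az":0},{"dx":0,"dy":0,"dz":0,"ax":0,"ay":0,"az":0},{"dx":0,"dy":0,"dz":0,"ax":0,"ay":0,"az":0},{"dx":0,"dy":0,"dz":0,"ax":0,"ay":0,"az":0}]' 0.2 20
python3 -m jog '[{"dx":0,"dy":0,"dz":-2,"ax":0,"ay":0,"az":0},{"dx":0,"dy":0,"dz":-5,"ax":0,"ay":0,"az":0},{"dx":0,"dy":0,"dz":-10,"ax":0,"ay":0,"az":0},{"dx":0,"dy":0,"dz":-15,"ax":0,"ay":0,"az":0},{"dx":0,"dy":0,"dz":-20,"ax":0,"ay":0,"az":0},{"dx":0,"dy":0,"dz":-25,"ax":0,"ay":0,"az":0},{"dx":0,"dy":0,"dz":-25,"ax":0,"ay":0,"az":0},{"dx":0,"dy":0,"dz":-25,"ax":0,"ay":0,"az":0},{"dx":0,"dy":0,"dz":-25,"ax":0,"ay":0,"az":0},{"dx":0,"dy":0,"dz":-15,"ax":0,"ay":0,"az":0},{"dx":0,"dy":0,"dz":0,"ax":0,"ay":0,"az":0},{"dx":0,"dy":0,"dz":0,"ax":0,"ay":0,"az":0},{"dx":0,"dy":0,"dz":0,"ax":0,"ay":0,"az":0}]' 0.2
python3 - <<'E'
from h import *
u=np.array([.9366,.3504,0]);v=np.array([-.3504,.9366,0])
C=np.append((np.array([.5587,.3002])+[.4658,.2658])/2,0)+.0055*u
print("C",C); go(C+u*.115+[0,0,.2],.358)
c=cam("scene"); cr=cv2.resize(c["img"][180:290,195:325],None,fx=5.3,fy=5.3,interpolation=cv2.INTER_CUBIC); cv2.imwrite("pics/s5.png",cv2.cvtColor(cr,cv2.COLOR_RGB2BGR))
E
```

```text
time: 10.68
tool_pos: [0.4836, 0.3331, 0.1848]
tcp_rot: [0.559, -3.091, 0.0]
wrist_force: [-0.2, 1.2, 0.8]
width: 0.2
grip_force: 0.0
time: 11.77
tool_pos: [0.4832, 0.3329, 0.3513]
tcp_rot: [0.559, -3.09, 0.001]
wrist_force: [0.8, -0.6, -0.6]
width: 0.202
grip_force: 0.0
C [0.5174013 0.2849272 0.       ]
t 11.77 grasp [0.4831 0.3328 0.1966] F [ 0.8 -0.6 -0.6] w 0.202 gf 0.0
turn deg(tool) [-0.01 -0.07 -0.  ] shift mm now [-130.18  -56.89   -3.52] after turn [-130.18  -56.89   -3.38]
```

View pics/s5.png

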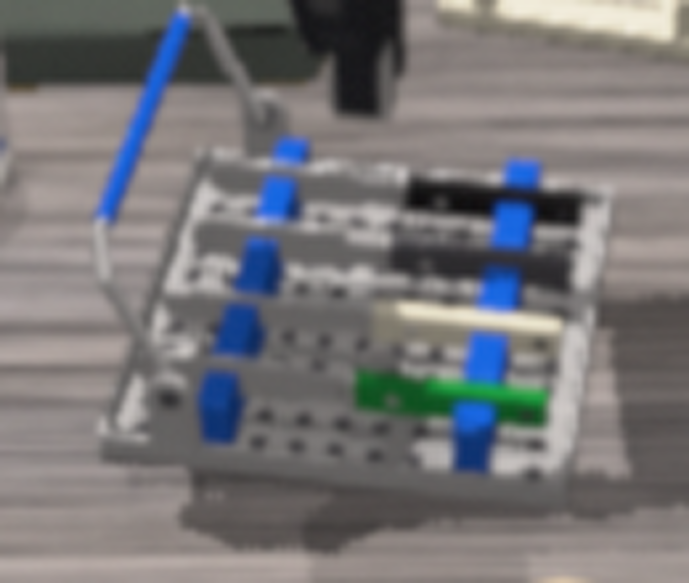

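The green spatula lies seated with its handle at crop (450,395), parallel to and in step with the other three. The bar rod is at (145,115), still open. I'll close the fingers and check the space behind the bar.

```bash
python3 -m jog '[{"dx":0,"dy":0,"dz":0,"ax":0,"ay":0,"az":0},{"dx":0,"dy":-6,"dz":0,"ax":0,"ay":0,"az":0},{"dx":0,"dy":-16,"dz":0,"ax":0,"ay":0,"az":0},{"dx":0,"dy":-20,"dz":0,"ax":0,"ay":0,"az":0},{"dx":0,"dy":-14,"dz":0,"ax":0,"ay":0,"az":0},{"dx":0,"dy":0,"dz":0,"ax":0,"ay":0,"az":0},{"dx":0,"dy":0,"dz":0,"ax":0,"ay":0,"az":0}]' 0 20
python3 - <<'E'
from h import *
u=np.array([.9366,.3504,0]);C=np.array([.5174,.2849,0])
go(C+u*.112+[0,0,.2],.358)
c=cam("scene")
# base-front of the white/clear can and red can in scene view (pixels read from the first picture)
b=plane(c,[[178,220],[162,236],[240,192]],0)-C; print((b@u).round(3),(b@[-.3504,.9366,0]).round(3))
E
```

```text
time: 12.4
tool_pos: [0.5036, 0.2799, 0.3515]
tcp_rot: [0.556, -3.091, -0.0]
wrist_force: [0.3, 0.4, 0.4]
width: -0.001
grip_force: 0.0
t 12.4 grasp [0.5034 0.2799 0.1968] F [0.3 0.4 0.4] w -0.001 gf 0.0
turn deg(tool) [ 0.02 -0.06 -0.12] shift mm now [-126.72    0.13   -3.29] after turn [-126.73   -0.14   -3.17]
[0.213 0.233 0.092] [-0.043  0.014 -0.165]
```

```bash
python3 -m jog '[{"dx":-10,"dy":0,"dz":0,"ax":0,"ay":0,"az":0},{"dx":-20,"dy":0,"dz":0,"ax":0,"ay":0,"az":0},{"dx":-30,"dy":0,"dz":0,"ax":0,"ay":0,"az":0},{"dx":-30,"dy":0,"dz":0,"ax":0,"ay":0,"az":0},{"dx":-25,"dy":0,"dz":0,"ax":0,"ay":0,"az":0},{"dx":-11,"dy":0,"dz":0,"ax":0,"ay":0,"az":0},{"dx":0,"dy":0,"dz":0,"ax":0,"ay":0,"az":0},{"dx":0,"dy":0,"dz":0,"ax":0,"ay":0,"az":0},{"dx":0,"dy":0,"dz":15,"ax":0,"ay":0,"az":0},{"dx":0,"dy":0,"dz":25,"ax":0,"ay":0,"az":0},{"dx":0,"dy":0,"dz":25,"ax":0,"ay":0,"az":0},{"dx":0,"dy":0,"dz":19,"ax":0,"ay":0,"az":0},{"dx":0,"dy":0,"dz":0,"ax":0,"ay":0,"az":0},{"dx":0,"dy":0,"dz":0,"ax":0,"ay":0,"az":0},{"dx":0,"dy":0,"dz":0,"ax":0,"ay":0,"az":0}]'
python3 - <<'E'
from h import *
u=np.array([.9366,.3504,0]);C=np.array([.5174,.2849,0])
go(C+u*.022+[0,0,.103],.358)
E
```

```text
time: 13.7
tool_pos: [0.6212, 0.325, 0.2689]
tcp_rot: [-0.559, 3.091, 0.0]
wrist_force: [-0.0, -0.1, 0.6]
width: 0.005
grip_force: 0.0
t 13.7 grasp [0.6213 0.3251 0.1142] F [-0.  -0.1  0.6] w 0.005 gf 0.0
turn deg(tool) [0.01 0.05 0.01] shift mm now [89.24 -1.18 11.09] after turn [89.23 -1.19 11.16]
```

```bash
python3 -m jog '[{"dx":6,"dy":-1,"dz":0,"ax":0,"ay":0,"az":0},{"dx":6,"dy":0,"dz":0,"ax":0,"ay":0,"az":0},{"dx":6,"dy":0,"dz":0,"ax":0,"ay":0,"az":0},{"dx":6,"dy":0,"dz":0,"ax":0,"ay":0,"az":0},{"dx":6,"dy":0,"dz":0,"ax":0,"ay":0,"az":0},{"dx":6,"dy":0,"dz":2,"ax":0,"ay":0,"az":0},{"dx":6,"dy":0,"dz":2,"ax":0,"ay":0,"az":0},{"dx":6,"dy":0,"dz":2,"ax":0,"ay":0,"az":0},{"dx":6,"dy":0,"dz":2,"ax":0,"ay":0,"az":0},{"dx":6,"dy":0,"dz":2,"ax":0,"ay":0,"az":0},{"dx":6,"dy":0,"dz":2,"ax":0,"ay":0,"az":0},{"dx":6,"dy":0,"dz":2,"ax":0,"ay":0,"az":0},{"dx":6,"dy":0,"dz":2,"ax":0,"ay":0,"az":0},{"dx":2,"dy":0,"dz":0,"ax":0,"ay":0,"az":0},{"dx":0,"dy":0,"dz":0,"ax":0,"ay":0,"az":0},{"dx":0,"dy":0,"dz":0,"ax":0,"ay":0,"az":0}]'
cat > bar.py <<'E'
from h import *
u=np.array([.9366,.3504,0]);C=np.array([.5174,.2849,0]); w=np.array([-.3504,.9366,0])
go(C+u*.022+[0,0,.103],.358)
c=cam("scene"); im=c["img"].astype(int); b=im[...,2]-im[...,0]; m=np.zeros(b.shape,bool); m[160:290,200:330]=1
# compare visible near end of the sleeve (cassette y=+62) with the arc: report blue blobs and predicted arc pixels
for a,ce,p in blobs((b>40)&m,20): print(a,ce.round(1),p.min(0),p.max(0))
for a in(1.2,1.0,.8,.6,.3,0): print(a,[proj(c,C+u*(.06-.07*np.cos(a))+w*y+[0,0,.0415+.07*np.sin(a)]).round(1)[0].tolist() for y in(.062,-.062)])
E
python3 bar.py
```

```text
time: 15.03
tool_pos: [0.5464, 0.2958, 0.252]
tcp_rot: [0.559, -3.09, 0.0]
wrist_force: [-0.6, -0.2, 0.4]
width: -0.002
grip_force: 0.0
t 15.03 grasp [0.5462 0.2957 0.0973] F [-0.6 -0.2  0.4] w -0.002 gf 0.0
turn deg(tool) [-0.   -0.08 -0.  ] shift mm now [ 8.93 -0.02 -5.67] after turn [ 8.92 -0.02 -5.68]
264 [250.6 216.9] [239 190] [262 235]
39 [293.1 212.4] [290 210] [296 215]
68 [291.2 222. ] [287 218] [295 226]
70 [288.5 233.9] [285 229] [292 238]
84 [286.2 248.3] [282 243] [290 253]
102 [235.8 255.8] [232 249] [240 263]
106 [283.9 260.6] [280 255] [288 268]
1.2 [[239.9, 224.7], [252.4, 185.6]]
1.0 [[246.3, 227.7], [258.2, 188.4]]
0.8 [[252.0, 231.4], [263.3, 192.0]]
0.6 [[256.8, 235.8], [267.5, 196.1]]
0.3 [[261.6, 243.0], [271.8, 203.1]]
0 [[263.5, 250.3], [273.4, 210.3]]
```

```bash
python3 -m jog '[{"dx":-4,"dy":0,"dz":-4,"ax":0,"ay":0,"az":0},{"dx":0,"dy":0,"dz":-16,"ax":0,"ay":0,"az":0},{"dx":0,"dy":0,"dz":-16,"ax":0,"ay":0,"az":0},{"dx":8,"dy":0,"dz":0,"ax":0,"ay":0,"az":0},{"dx":10,"dy":0,"dz":0,"ax":0,"ay":0,"az":0},{"dx":0,"dy":0,"dz":0,"ax":0,"ay":0,"az":0},{"dx":0,"dy":0,"dz":0,"ax":0,"ay":0,"az":0},{"dx":4,"dy":0,"dz":10,"ax":0,"ay":0,"az":0},{"dx":4,"dy":0,"dz":10,"ax":0,"ay":0,"az":0},{"dx":3,"dy":0,"dz":5,"ax":0,"ay":0,"az":0},{"dx":3.5,"dy":0,"dz":5,"ax":0,"ay":0,"az":0},{"dx":2.5,"dy":0,"dz":4.5,"ax":0,"ay":0,"az":0},{"dx":2.5,"dy":0,"dz":4.5,"ax":0,"ay":0,"az":0},{"dx":2,"dy":0,"dz":5,"ax":0,"ay":0,"az":0},{"dx":2,"dy":0,"dz":5,"ax":0,"ay":0,"az":0},{"dx":1,"dy":0,"dz":5,"ax":0,"ay":0,"az":0},{"dx":1,"dy":0,"dz":5,"ax":0,"ay":0,"az":0},{"dx":0,"dy":0,"dz":0,"ax":0,"ay":0,"az":0},{"dx":0,"dy":0,"dz":0,"ax":0,"ay":0,"az":0}]'
python3 bar.py
```

```text
time: 16.67
tool_pos: [0.5098, 0.2821, 0.2286]
tcp_rot: [0.559, -3.091, 0.0]
wrist_force: [0.5, -0.3, 0.1]
width: 0.003
grip_force: 0.0
t 16.67 grasp [0.5098 0.2821 0.0739] F [ 0.5 -0.3  0.1] w 0.003 gf 0.0
turn deg(tool) [-0. -0. -0.] shift mm now [-30.08   0.   -29.08] after turn [-30.08   0.   -29.07]
32 [249.3 208. ] [246 206] [252 210]
39 [292.9 212.3] [290 210] [296 215]
60 [247.2 217.4] [243 213] [251 221]
85 [291.  221.9] [287 217] [295 227]
80 [243.4 230.2] [239 225] [247 235]
67 [265.3 236.3] [262 227] [269 246]
75 [288.7 233.7] [285 229] [293 238]
81 [239.7 242. ] [235 237] [244 247]
78 [286.1 248.4] [282 243] [290 253]
65 [235.9 258. ] [232 254] [240 263]
109 [283.8 260.9] [280 255] [288 268]
1.2 [[239.9, 224.7], [252.4, 185.6]]
1.0 [[246.3, 227.7], [258.2, 188.4]]
0.8 [[252.0, 231.4], [263.3, 192.0]]
0.6 [[256.8, 235.8], [267.5, 196.1]]
0.3 [[261.6, 243.0], [271.8, 203.1]]
0 [[263.5, 250.3], [273.4, 210.3]]
```

```bash
python3 -m jog '[{"dx":0.5,"dy":0,"dz":4,"ax":0,"ay":0,"az":0},{"dx":0,"dy":0,"dz":3,"ax":0,"ay":0,"az":0},{"dx":0,"dy":0,"dz":2,"ax":0,"ay":0,"az":0},{"dx":0,"dy":0,"dz":0,"ax":0,"ay":0,"az":0},{"dx":0,"dy":0,"dz":0,"ax":0,"ay":0,"az":0}]' | grep -E 'pos|force:'
python3 -m jog '[{"dx":0,"dy":0,"dz":1,"ax":0,"ay":0,"az":0},{"dx":0,"dy":0,"dz":0,"ax":0,"ay":0,"az":0},{"dx":0,"dy":0,"dz":0,"ax":0,"ay":0,"az":0}]' | grep -E 'pos|force:'
python3 -m jog '[{"dx":0,"dy":0,"dz":0.7,"ax":0,"ay":0,"az":0},{"dx":0,"dy":0,"dz":0,"ax":0,"ay":0,"az":0},{"dx":0,"dy":0,"dz":0,"ax":0,"ay":0,"az":0}]' | grep -E 'pos|force:'
```

```text
tool_pos: [0.5092, 0.2818, 0.2198]
wrist_force: [0.1, 0.4, 0.3]
grip_force: 0.0
tool_pos: [0.5092, 0.2819, 0.219]
wrist_force: [0.2, 0.2, -0.6]
grip_force: 0.0
tool_pos: [0.5093, 0.2819, 0.2188]
wrist_force: [-1.7, -0.7, 3.9]
grip_force: 2.0
```

```bash
python3 -m jog '[{"dx":0,"dy":0,"dz":0.7,"ax":0,"ay":0,"az":0},{"dx":0,"dy":0,"dz":0,"ax":0,"ay":0,"az":0},{"dx":0,"dy":0,"dz":0,"ax":0,"ay":0,"az":0}]' | grep -E 'pos|force:'
python3 -m jog '[{"dx":0,"dy":0,"dz":0.5,"ax":0,"ay":0,"az":0},{"dx":0,"dy":0,"dz":0,"ax":0,"ay":0,"az":0},{"dx":0,"dy":0,"dz":0,"ax":0,"ay":0,"az":0}]' | grep -E 'pos|force:'
```

```text
tool_pos: [0.5094, 0.2819, 0.2186]
wrist_force: [-2.7, -0.8, 7.3]
grip_force: 4.0
tool_pos: [0.5094, 0.2819, 0.2185]
wrist_force: [-3.6, -1.9, 10.3]
grip_force: 5.2
```

Rigid stop reached: the force rises with no further travel. I'll retract and look.

```bash
python3 -m jog '[{"dx":0,"dy":0,"dz":-2,"ax":0,"ay":0,"az":0},{"dx":0,"dy":0,"dz":-10,"ax":0,"ay":0,"az":0},{"dx":0,"dy":0,"dz":-25,"ax":0,"ay":0,"az":0},{"dx":0,"dy":0,"dz":-30,"ax":0,"ay":0,"az":0},{"dx":0,"dy":0,"dz":-30,"ax":0,"ay":0,"az":0},{"dx":0,"dy":0,"dz":-30,"ax":0,"ay":0,"az":0},{"dx":0,"dy":0,"dz":-30,"ax":0,"ay":0,"az":0},{"dx":0,"dy":0,"dz":-15,"ax":0,"ay":0,"az":0},{"dx":0,"dy":0,"dz":0,"ax":0,"ay":0,"az":0},{"dx":0,"dy":0,"dz":0,"ax":0,"ay":0,"az":0},{"dx":0,"dy":0,"dz":0,"ax":0,"ay":0,"az":0}]' | grep -E 'time|pos|force'
python3 bar.py
python3 - <<'E'
from h import *
c=cam("scene"); cr=cv2.resize(c["img"][180:290,195:325],None,fx=5.3,fy=5.3,interpolation=cv2.INTER_CUBIC); cv2.imwrite("pics/s6.png",cv2.cvtColor(cr,cv2.COLOR_RGB2BGR))
E
```

```text
time: 19.05
tool_pos: [0.5088, 0.2817, 0.388]
wrist_force: [0.6, -1.3, 0.0]
grip_force: 0.0
t 19.05 grasp [0.5086 0.2815 0.2333] F [ 0.6 -1.3  0. ] w -0.002 gf 0.0
turn deg(tool) [-0.01 -0.1  -0.  ] shift mm now [-3.1370e+01  7.0000e-02  1.3023e+02] after turn [-3.1150e+01  4.0000e-02  1.3028e+02]
30 [249.5 208. ] [247 206] [252 210]
154 [268.2 229.2] [262 210] [274 249]
38 [293.  212.4] [290 210] [296 215]
60 [247.2 217.4] [243 213] [251 221]
84 [291.  221.9] [287 217] [295 227]
79 [243.3 230.3] [239 225] [247 235]
76 [288.8 233.7] [285 229] [293 238]
82 [239.7 242.1] [235 237] [244 247]
77 [286.2 248.5] [282 243] [290 253]
20 [236.  250.4] [233 249] [239 252]
52 [235.6 258.6] [232 255] [239 263]
108 [283.8 261. ] [280 255] [288 268]
1.2 [[239.9, 224.7], [252.4, 185.6]]
1.0 [[246.3, 227.7], [258.2, 188.4]]
0.8 [[252.0, 231.4], [263.3, 192.0]]
0.6 [[256.8, 235.8], [267.5, 196.1]]
0.3 [[261.6, 243.0], [271.8, 203.1]]
0 [[263.5, 250.3], [273.4, 210.3]]
```

View pics/s6.png

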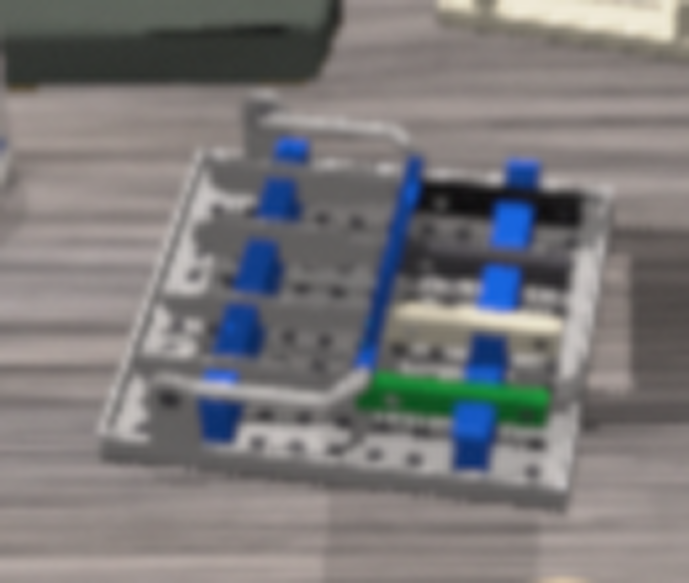

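The bar lies level over the handles, from crop (415,165) to (365,360), matching the predicted closed position. All four spatulas are seated, with the green handle at (455,395).

```bash
python3 -c "
from workcell import bot
print(bot.finish_job())"
```

```text
the job is handed in; nothing more can be done
None
```

The green spatula is seated in the empty slot on both combs, the hold-down bar is closed against its stop, the other spatulas and the vials and tape were not touched, and I handed the job in at about 19 s (no verdict was returned).

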